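Tip the dibber out of the tilting stake tube

TASK

The dibber has slipped down too deep in the tilting metal tube to be reached. First clear the square metal planter out of the white tray and stand it upright in the middle of the free half of the slatted riser; then pull the tube's spring handle, tip the tube forward to its other hole and let the pin snap in, so that the dibber slides out into the tray. Then swing the tube back and let the pin snap into the first hole again, leaving the dibber in the tray and the other things on the bench where they are.

Things in the scene. Friction and masses are not known exactly. Their poses are not given: they have to be found in the camera images.
- stand: Fixed stand of the tilting tube: wooden base plate 135 x 150 x 12 mm with two steel cheeks and, on its -y side, an aluminium quadrant (arc) with two pin holes 76 degrees apart. Origin: on the bench below the pivot. Its +x axis points horizontally towards the tray (the way the tube tips), +z up.
- pivot (a point): Point on the tube's horizontal pivot axis, midway between the cheeks, 150 mm above the bench; the axis runs along the stand's y.
- tilter (a joint): Angle of the tube on its pivot, rad: 0 = first hole, 1.326 = other hole (tipped), with a stop 0.012 beyond each, so that against a stop the pin always meets the hole (play +-0.02). Positive tips the mouth to the stand's +x. Turns stiffly (0.35 N m) and stays where left. The lever with the pull handle is fixed to the tube: it points up from the pivot and leans (q - 0.663) from vertical towards the stand's +x.
- tube_mouth (a point): Centre of the mouth of the square steel tube (52 mm outside, 46 inside, slick), 120 mm from the pivot; its closed end is 61 mm the other side of it. In the first hole the tube leans 48 degrees from vertical towards the stand's +x, mouth up; in the other hole its mouth points 34 degrees below level over the tray and the dibber slides out by itself within 1 s.
- plunger (a joint): How far the spring plunger is pulled out along the lever, away from the pivot, m: 0 = pin fully in a hole, 0.016 = fully out. The pin is clear of the quadrant above 0.010 (on the quadrant between the holes it rests at 0.010). The spring pulls it in with 6 N at 0 to 10 N at 0.016.
- pull_bar (a point): Middle of the plunger's pull handle: black round bar, diameter 14 mm, 76 long, along the stand's y, held at both ends by 10 mm arms (66 mm free between), free for 42 mm below its middle towards the pivot. Lies on the lever, 175 mm plus the plunger value from the pivot axis, 58 mm from the pivot point to the stand's -y. Pinch it from above across the stand's x; it turns in the grip as the tube tips.
- dibber: Loose planting dibber, a round dark wooden bar of diameter 24 mm with a steel point, 115 mm long in all, about 90 g. Origin at mid length, +z along it away from the point. Starts at the bottom of the tube, its upper end 60 mm below the mouth.
- tray: White plastic tray, fixed to the bench, 250 x 170 mm (x, y) outside and 40 mm high, wall and floor 5 mm, floor slick. Origin: centre of its underside. Its -x side faces the tube.
- planter: Loose square planter of bare zinc, 58 x 58 x 80 mm high, walls 4 mm, open at the top, about 0.2 kg. Origin: centre of its underside; its sides lie along its x and y. Starts upright on the tray's floor, 5 mm above the bench.
- riser: Fixed slatted wooden riser, 240 x 150 mm (x, y) and 25 mm high. Origin: centre of its underside. A round pot stands on its +x half.
- riser_spot (a point): Middle of the free (-x) half of the riser's top, 60 mm from its centre, where the planter is to stand; any yaw.
- round_pot: Bystander on the riser: round terracotta pot with a plant, 70 mm across at the rim and 70 mm high, leaves above to 100 mm. Origin: centre of its underside. Leave it alone.
- feed_bottle: Bystander: plant feed bottle, diameter 64, 160 mm tall, far side of the bench. Origin: centre of its underside. Leave it alone.
- seed_jar: Bystander: jar, diameter 60, 75 mm tall, beside the tray on the robot's side. Origin: centre of its underside. Leave it alone.
- trowel: Bystander: flat hand tool, 190 mm long, under 30 mm high, lying beside the tray on its far side. Leave it alone.
- twine_spool: Bystander: wooden spool, diameter 70, 65 mm tall, behind the stand. Origin: centre of its underside. Leave it alone.
- tin: Bystander: tin, diameter 66, 85 mm tall, behind the stand. Origin: centre of its underside. Leave it alone.
- bench_brush: Bystander: hand brush, 190 mm long, under 50 mm high, lying near the robot on its left. Leave it alone.

How it is judged:
By the outcome, as a careful person would: the job done as asked, in the order asked, and still so for the second after the job is handed in, with the robot touching nothing.
It also fails if it takes over 69 s, if anything falls off the work surface, if the arm or the gripper's body presses on something with over 40 N, if the wrist force passes 120 N, or if a joint passes its speed limit or range.

ROBOT

A 6-joint arm with a two-finger parallel gripper is mounted at the origin on the work surface. World frame = base frame: x ahead of the robot, y to its left, z up, the work surface at z = 0. Lengths are in m, angles in rad, forces in N, time in s.
With the tool pointing down it reaches from about 0.375 to 0.9 m from the base axis. Payload 3.1 kg.
Tool frame: the origin (TCP) lies midway between the tips of the shut fingers; the grasp point (between the pads) lies 19 mm behind it (grip_depth is the distance from the TCP to the grasp point, in m); y points along the fingers, z is the direction in which the jaws open and shut, and the axes are right-handed (so a half turn about y gives the same grasp; the last joint's range is limited). The gripper opens to 85 mm and grips with 20 to 120 N. Pads are 22 mm wide; open, the fingers measure 114 mm over their backs; the gripper's body (76 mm by 85 mm) begins 54 mm behind the grasp point. The pads swing forward as they close: fully open they stand 13 mm farther back than shut.
Start: joints at [1.165, 0.527, 1.433, -0, 1.181, -0.178], TCP at [0.14, 0.609, 0.231] pointing down, gripper open.
Joint ranges: [-3.08, 3.08], [-0.75, 2.2], [0.22, 2.44], [-1.43, 4.57], [0, 2.65], [-2.85, 2.85]. Speed limits (rad/s): [2.79, 2.79, 3.14, 3.14, 3.14, 3.14].

INTERFACE

Orientations are given as a unit quaternion [x, y, z, w].
In Python, from station import sense, snapshot, camera_model, sign_off, grip_depth gives the robot as it stands.
- The arm moves only by the tool play_rows, never from a script. Its argument "deltas" is a list of rows, each a list of 6 numbers: the shift along the tool's x, y, z in m, then the turn, a rotation vector about the tool's x, y, z in rad. A call has 1 to 12 rows; each row is the pose to reach, as a shift and turn from the pose commanded when the call began, along the tool's axes at that moment; what a row does not reach only later rows make up. A row lasts 1/10 s, in which the tool goes at most 50 mm and 8.59 degrees, less where a joint would pass 70% of its speed; a pose out of reach is approached as far as the arm can. A call with a gripper value outside its range is refused whole. "gripper" is the finger opening in m, from 0 to 0.0854, set as the call begins (left out, the last holds). The fingers move at their own pace and stop on an object; "force" is the grip in N (left out, the last holds). Time passes only in rows, so rows that repeat a pose let the fingers close. It gives the time, the measured TCP pose, the force and the opening at its end, in the units of the state.
- sense(): the state, without advancing time (a new reading comes with each control period).
- snapshot(name): name is "scene" or "top" or "wrist"; returns the picture (384x512x3 uint8, red, green, blue); there is no depth.
- camera_model(name): a dict with "fx", "fy", "cx", "cy" (pixels), "camera_from_world" (4x4, takes a point from world to camera coordinates). Camera axes: x right, y up, looking along -z (the intrinsics and any distortion apply to the point x, -y, -z); pixel columns grow to the right and rows downward; lengths in m; the calibration is good to about 2 mm. A picture is of the moment at which its call begins: read the wrist's pose just before it. camera_model takes no time and is no camera call; for the wrist camera it gives the pose at the moment of the call.
- sign_off(): hands the job in, once; it reports no verdict.
The state is a dict: "t": time; "q": joint angles; "qd": joint speeds; "tau": joint torques, N m; "tcp_pos": TCP position; "tool_rot": TCP orientation; "force": force on the tool from outside, world axes, zero at the start; "ft_torque": the same for the moment, N m; "finger_gap": opening from 0.0 (shut) to 1.0 (fully open).
Only numpy, scipy, OpenCV 4.12 (cv2) and the standard library are available. Lean on these libraries where they do the work, as an engineer would, in place of code of your own. Each camera call takes 0.05 s, during which the arm holds its last target.

## Working session

There is one attempt and no reset: what is moved stays moved. The work goes in short steps, Python scripts to look and compute and a tool call to move; the robot and the scene stay as the last step left them, time stands still between calls to the robot, and variables do not carry over. Pictures are saved under pics/ and viewed, and the job is handed in when it is done.

Besides the shell and the picture viewer there is one more tool, called as a command line: name --pt "numbers of a row" for each row, then --argument value for the rest. play_rows: Moves the arm, as the interface text tells. Its arguments: {"type":"object","properties":{"deltas":{"type":"array"},"gripper":{"type":"number"},"force":{"type":"number"}},"required":["deltas"]}

```bash
mkdir -p pics; ls; python3 - <<'E'
from station import *
import cv2,numpy as np
s=sense();print(s)
print(grip_depth if not callable(grip_depth) else grip_depth())
for n in("scene","top"):
    im=snapshot(n);cv2.imwrite(f"pics/{n}0.png",cv2.resize(im[:,:,::-1],(800,600),interpolation=cv2.INTER_CUBIC));np.save(f"pics/{n}0.npy",im)
    print(n,camera_model(n))
E
```

```text
pics
{'t': 0.0, 'q': array([ 1.16547502e+00,  5.28475024e-01,  1.43392607e+00, -5.13978976e-06,
        1.18138685e+00, -1.78495695e-01]), 'qd': array([-0.00118997,  0.00018314,  0.00127694,  0.00112808, -0.00027397,
       -0.00067337]), 'tau': array([-1.41800279e-03, -4.42344761e+01, -1.78024542e+01, -4.21409513e-04,
        8.46954121e-03,  9.41255394e-06]), 'tcp_pos': array([0.14023271, 0.60831981, 0.23032062]), 'tool_rot': array([ 0.70330754, -0.08024417,  0.07980067, -0.70181994]), 'force': array([ 0.16743951, -0.56161058,  0.13794625]), 'ft_torque': array([ 0.04472881, -0.04231753,  0.02657288]), 'finger_gap': 1.000235259976763}
0.0187
scene {'fx': 434.4050819099377, 'fy': 434.4050819099377, 'cx': 258.6676016758088, 'cy': 190.80045708963652, 'camera_from_world': array([[-0.58760309,  0.80901971, -0.01448186,  0.28656882],
       [-0.65868162, -0.467862  ,  0.58927385,  0.22102344],
       [ 0.46995865,  0.35579807,  0.80780357, -1.64557084],
       [ 0.        ,  0.        ,  0.        ,  1.        ]])}
top {'fx': 483.2290370862766, 'fy': 483.2290370862766, 'cx': 250.81383036049613, 'cy': 199.23463227423036, 'camera_from_world': array([[-0.02886215, -0.9995724 , -0.00469051,  0.04295205],
       [ 0.9960748 , -0.02915335,  0.08357676, -0.50736712],
       [-0.08367776, -0.00225989,  0.9964903 , -1.61635781],
       [ 0.        ,  0.        ,  0.        ,  1.        ]])}
```

View pics/scene0.png

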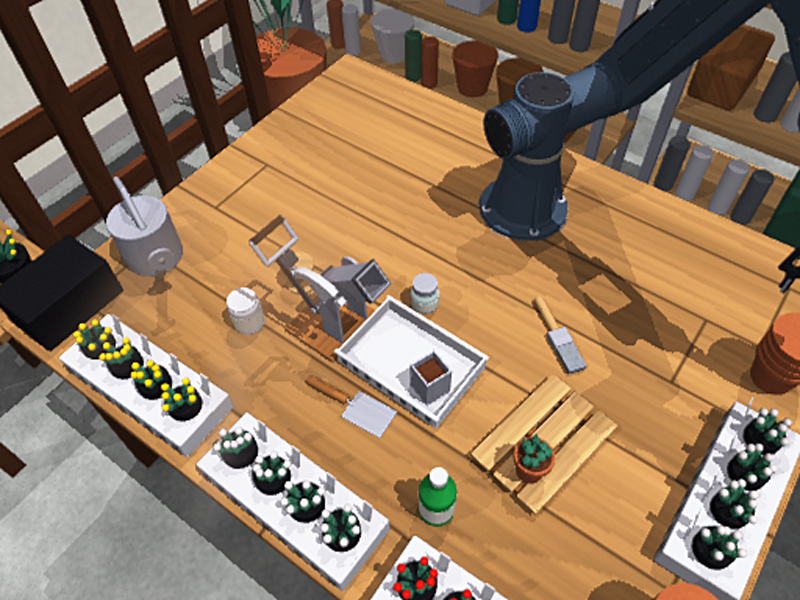

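View pics/top0.png

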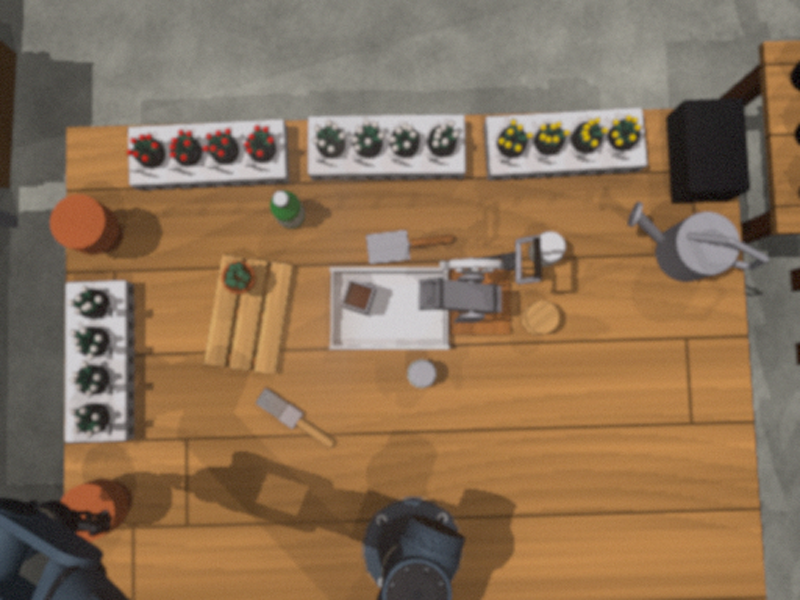

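```bash
cat > h.py <<'E'
import numpy as np,cv2
from station import *
def ray(cm,u,v):
    T=np.array(cm["camera_from_world"]);R=T[:3,:3];o=-R.T@T[:3,3]
    d=R.T@np.array([(u-cm["cx"])/cm["fx"],-(v-cm["cy"])/cm["fy"],-1]);return o,d
def onz(name,u,v,z,cm=None):
    o,d=ray(cm or camera_model(name),u,v);return o+d*(z-o[2])/d[2]
def proj(cm,p):
    T=np.array(cm["camera_from_world"]);c=T[:3,:3]@np.asarray(p)+T[:3,3]
    return np.array([cm["cx"]+cm["fx"]*c[0]/-c[2],cm["cy"]-cm["fy"]*c[1]/-c[2]])
def crop(im,u0,v0,u1,v1,k,f):
    c=cv2.resize(im[v0:v1,u0:u1,::-1],None,fx=k,fy=k,interpolation=cv2.INTER_CUBIC);cv2.imwrite(f,c);print(f,c.shape)
E
python3 - <<'E'
from h import *
t=np.load("pics/top0.npy");s=np.load("pics/scene0.npy")
crop(t,200,140,370,240,4.7,"pics/t1.png")
crop(s,150,120,320,280,3.7,"pics/s1.png")
crop(t,120,150,260,250,5,"pics/t2.png")
E
```

```text
pics/t1.png (470, 799, 3)
pics/s1.png (592, 629, 3)
pics/t2.png (500, 700, 3)
```

View pics/t1.png

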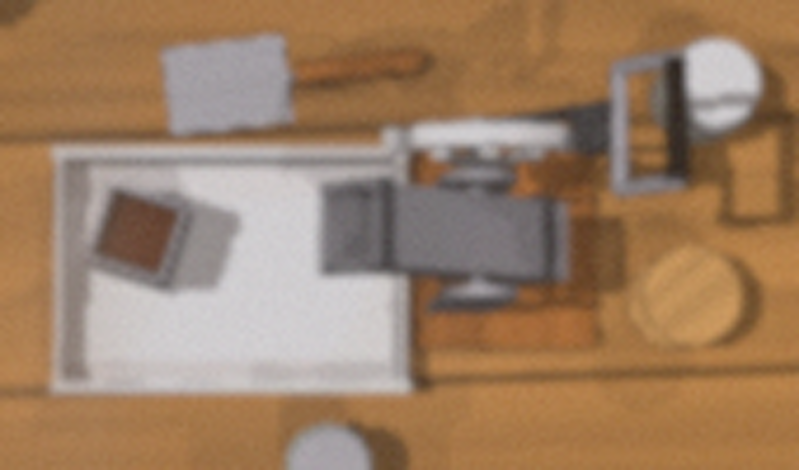

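View pics/s1.png

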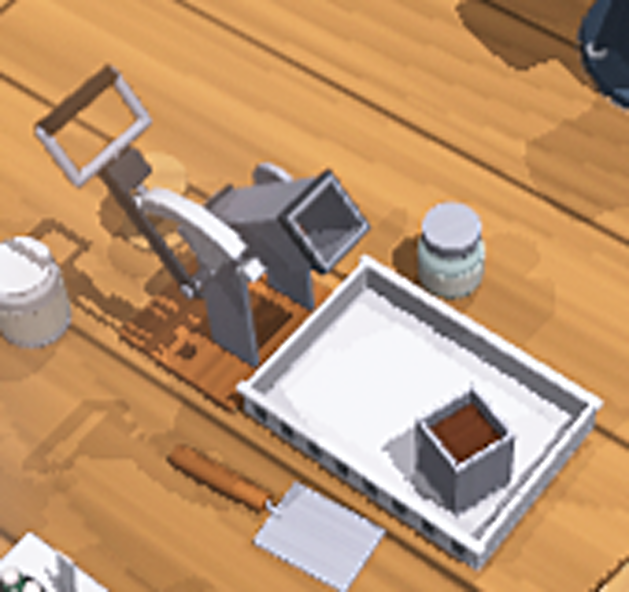

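View pics/t2.png

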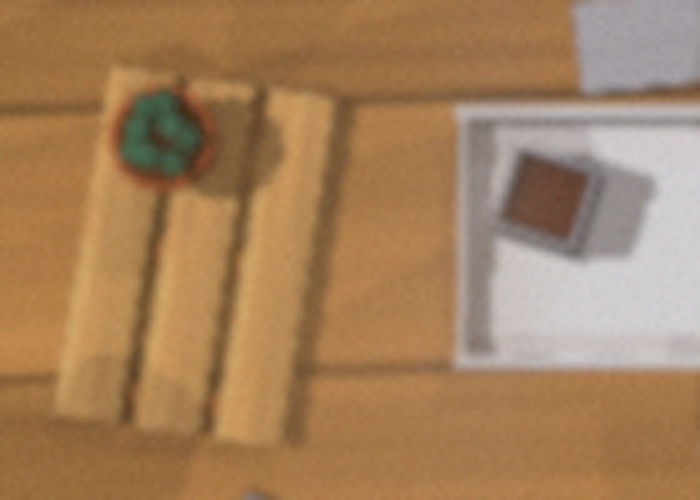

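```bash
python3 - <<'E'
from h import *
ct=camera_model("top");cs=camera_model("scene")
def P(px,k,off): return (np.array(px)+.5)/k-.5+np.array(off)
def show(n,pts,k,off,z,cm,name):
    w=np.array([onz(name,*P(p,k,off),z,cm) for p in pts])
    c=w.mean(0);e=np.roll(w,-1,0)-w
    print(n,c.round(4),"edges",np.linalg.norm(e[:,:2],axis=1).round(3),"ang",np.degrees(np.arctan2(e[:,1],e[:,0])).round(1))
    return w
show("riser",[(112,65),(335,97),(290,447),(52,418)],5,(120,150),.025,ct,"top")
show("tray",[(55,148),(408,148),(412,390),(53,392)],4.7,(200,140),.04,ct,"top")
show("planter",[(521,147),(607,168),(583,260),(497,232)],5,(120,150),.085,ct,"top")
show("planter s",[(470,391),(514,434),(459,470),(418,425)],3.7,(150,120),.085,cs,"scene")
show("tray s",[(365,260),(602,403),(478,562),(242,385)],3.7,(150,120),.04,cs,"scene")
# pull bar: midpoints, triangulate
def tri(a,b):
    o1,d1=ray(ct,*a);o2,d2=ray(cs,*b);d1/=np.linalg.norm(d1);d2/=np.linalg.norm(d2)
    A=np.stack([d1,-d2],1);t=np.linalg.lstsq(A,o2-o1,rcond=None)[0]
    p,q=o1+t[0]*d1,o2+t[1]*d2;return (p+q)/2,np.linalg.norm(p-q)
for n,a,b in [("bar+end(far)",(676,60),(42,127)),("bar near",(681,183),(112,72)),("mid",(678,121),(77,100)),
  ]:
    print(n,tri(P(a,4.7,(200,140)),P(b,3.7,(150,120))))
# colour mask planter soil in top
im=np.load("pics/top0.npy");hsv=cv2.cvtColor(im,cv2.COLOR_RGB2HSV)
m=((hsv[...,1]>90)&(hsv[...,2]<130)).astype(np.uint8);sub=np.zeros_like(m);sub[172:205,215:245]=m[172:205,215:245]
cn=max(cv2.findContours(sub,0,2)[0],key=cv2.contourArea);print(cv2.minAreaRect(cn),cv2.contourArea(cn))
for z in(.06,.075,.085):print(z,onz("top",*cv2.minAreaRect(cn)[0],z,ct))
E
```

```text
riser [0.5121 0.3386 0.025 ] edges [0.154 0.239 0.162 0.243] ang [-99.9 171.7  81.4 -10.2]
tray [0.5151 0.0341 0.04  ] edges [0.253 0.173 0.255 0.175] ang [-91.7 178.9  88.7  -1.7]
planter [0.5355 0.0951 0.085 ] edges [0.058 0.062 0.059 0.058] ang [-105.5  163.9   70.3  -17.1]
planter s [0.5415 0.1017 0.085 ] edges [0.053 0.055 0.052 0.053] ang [  76.1  -18.2 -106.1  162.6]
tray s [0.5163 0.0382 0.04  ] edges [0.252 0.181 0.257 0.166] ang [ 89.1  -0.7 -94.2 177.8]
bar+end(far) (array([ 0.61188541, -0.24001674,  0.29206819]), np.float64(0.0002545510330959112))
bar near (array([ 0.53680619, -0.23986015,  0.28660518]), np.float64(0.0018725819879717082))
mid (array([ 0.57486192, -0.2399334 ,  0.28870155]), np.float64(0.0004184587570571359))
((228.79998779296875, 189.10000610351562), (12.332881927490234, 12.33288288116455), 18.434947967529297) 128.0
0.06 [0.54099339 0.10008233 0.06      ]
0.075 [0.53939639 0.09937067 0.075     ]
0.085 [0.53833173 0.09889622 0.085     ]
```

```bash
cat >> h.py <<'E'
from scipy.spatial.transform import Rotation as Ro
def tool(): 
    s=sense();return np.array(s["tcp_pos"]),Ro.from_quat(s["tool_rot"]).as_matrix()
def delta(target,jawdeg):
    """print tool-frame shift & rotvec to TCP target with tool down, jaw(z) along jawdeg (mod 180)"""
    p,R=tool();sh=R.T@(np.array(target)-p)
    best=None
    for a in(jawdeg,jawdeg+180):
        z=np.array([np.cos(np.radians(a)),np.sin(np.radians(a)),0]);y=np.array([0,0,-1.]);x=np.cross(y,z)
        rv=Ro.from_matrix(R.T@np.stack([x,y,z],1)).as_rotvec()
        print("jaw",a,"shift",sh.round(4),"rot",rv.round(4))
E
python3 - <<'E'
from h import *
p,R=tool();print(p,R.round(3),np.degrees(np.arctan2(R[1,2],R[0,2])))
delta((.539,.098,.25),73);delta((.539,.098,.046),73)
E
```

```text
[0.14025672 0.60839232 0.23041669] [[ 0.974 -0.001  0.225]
 [-0.225 -0.002  0.974]
 [-0.    -1.    -0.002]] 77.00751073054768
jaw 73 shift [ 0.5033 -0.0189 -0.4077] rot [ 0.002   0.0699 -0.0003]
jaw 253 shift [ 0.5033 -0.0189 -0.4077] rot [-4.0000e-04 -3.0716e+00 -3.0000e-03]
jaw 73 shift [ 0.5033  0.1851 -0.4073] rot [ 0.002   0.0699 -0.0003]
jaw 253 shift [ 0.5033  0.1851 -0.4073] rot [-4.0000e-04 -3.0716e+00 -3.0000e-03]
```

play_rows --pt "0.04 0 -0.032 0 0 0" --pt "0.08 0 -0.065 0 0 0" --pt "0.12 0 -0.1 0 0.02 0" --pt "0.16 0 -0.13 0 0.03 0" --pt "0.2 0 -0.16 0 0.04 0" --pt "0.24 0 -0.195 0 0.05 0" --pt "0.28 0 -0.225 0 0.06 0" --pt "0.32 0 -0.26 0 0.07 0" --pt "0.36 0 -0.29 0 0.07 0" --pt "0.4 0 -0.325 0 0.07 0" --pt "0.44 0 -0.357 0 0.07 0" --pt "0.47 0 -0.38 0 0.07 0" --gripper 0.0854 --force 40

```text
t: 1.3
tcp_pos: [0.5107, 0.1347, 0.2311]
tool_rot: [-0.699, 0.105, -0.104, 0.699]
force: [0.8, 1.5, 0.2]
finger_gap: 1.005
```

play_rows --pt "0.02 0 -0.015 0 0 0" --pt "0.033 0 -0.0275 0 0 0" --pt "0.033 0 -0.0275 0 0 0" --pt "0.033 0 -0.0275 0 0 0"

```text
t: 1.7
tcp_pos: [0.5325, 0.1012, 0.2309]
tool_rot: [-0.699, 0.105, -0.104, 0.699]
force: [-0.2, 0.0, -0.1]
finger_gap: 0.998
```

```bash
python3 - <<'E'
from h import *
cm=camera_model("wrist");im=snapshot("wrist");np.save("pics/w1.npy",im);np.save("pics/w1cm.npy",cm,allow_pickle=True)
crop(im,0,0,512,384,1.5,"pics/w1.png");print(tool()[0],sense()["t"])
E
```

```text
pics/w1.png (576, 768, 3)
[0.53227151 0.10169719 0.23101654] 1.75
```

View pics/w1.png

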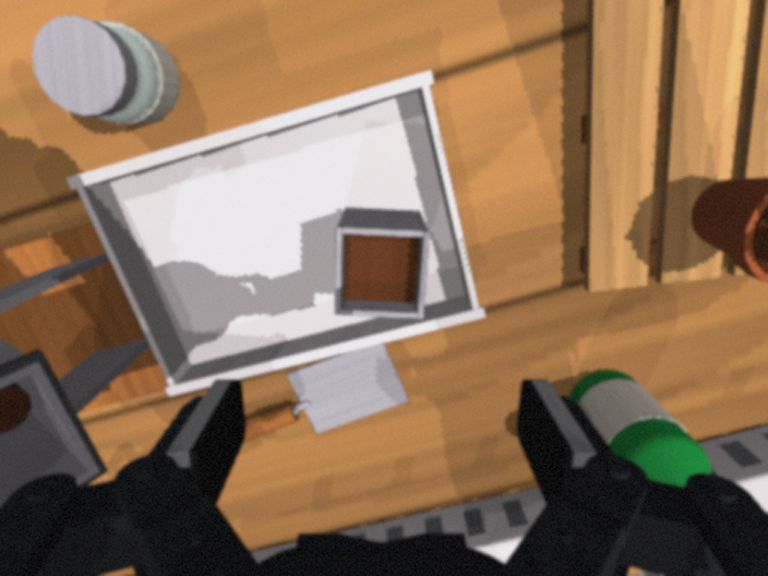

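```bash
python3 - <<'E'
from h import *
cm=np.load("pics/w1cm.npy",allow_pickle=True).item()
def show(n,pts,z):
    w=np.array([onz("wrist",(p[0]+.5)/1.5-.5,(p[1]+.5)/1.5-.5,z,cm) for p in pts])
    e=np.roll(w,-1,0)-w
    print(n,w.mean(0).round(4),"edges",np.linalg.norm(e[:,:2],axis=1).round(3),"ang",np.degrees(np.arctan2(e[:,1],e[:,0])).round(1))
show("planter",[(338,228),(429,232),(423,319),(335,314)],.085)
show("tray",[(70,180),(432,73),(485,313),(170,393)],.04)
p,R=tool();print(np.degrees(np.arctan2(R[1,2],R[0,2])))
for y in(70,75,): delta((.539,.098,.048),y)
E
```

```text
planter [0.5385 0.1003 0.085 ] edges [0.056 0.058 0.058 0.057] ang [  70.5  -19.1 -110.5  159.4]
tray [0.514  0.0369 0.04  ] edges [0.255 0.172 0.256 0.173] ang [ 88.3  -1.6 -91.5 178.3]
73.0469477477912
jaw 70 shift [ 0.0079  0.183  -0.0016] rot [ 0.      0.0532 -0.0019]
jaw 250 shift [ 0.0079  0.183  -0.0016] rot [-3.0000e-03 -3.0884e+00 -1.0000e-04]
jaw 75 shift [ 0.0079  0.183  -0.0016] rot [-0.     -0.0341 -0.0019]
jaw 255 shift [ 0.0079  0.183  -0.0016] rot [ 3.0000e-03  3.1075e+00 -1.0000e-04]
```

play_rows --pt "0.0077 0.04 -0.001 0 0.04 0" --pt "0.0077 0.085 -0.001 0 0.04 0" --pt "0.0077 0.125 -0.001 0 0.04 0" --pt "0.0077 0.155 -0.001 0 0.04 0" --pt "0.0077 0.175 -0.001 0 0.04 0" --pt "0.0077 0.187 -0.001 0 0.04 0" --pt "0.0077 0.187 -0.001 0 0.04 0" --pt "0.0077 0.187 -0.001 0 0.04 0"

```text
t: 2.55
tcp_pos: [0.5409, 0.0982, 0.045]
tool_rot: [-0.697, 0.118, -0.118, 0.697]
force: [0.2, -0.6, 0.7]
finger_gap: 0.999
```

play_rows --pt "0 0 0 0 0 0" --pt "0 0 0 0 0 0" --pt "0 0 0 0 0 0" --pt "0 0 0 0 0 0" --pt "0 0 0 0 0 0" --pt "0 0 0 0 0 0" --gripper 0.04 --force 40

```text
t: 3.15
tcp_pos: [0.5416, 0.0975, 0.0457]
tool_rot: [-0.697, 0.118, -0.119, 0.697]
force: [-0.3, 1.0, 7.4]
finger_gap: 0.676
```

```bash
python3 - <<'E'
from h import *
s=sense();print(s["t"],s["tcp_pos"],s["force"],s["finger_gap"]*.0854)
im=snapshot("wrist");crop(im,0,0,512,384,1.5,"pics/w2.png")
E
```

```text
3.15 [0.54162902 0.09751744 0.04567914] [-0.33144541  0.98482002  7.38229102] 0.05776591138276123
pics/w2.png (576, 768, 3)
```

View pics/w2.png

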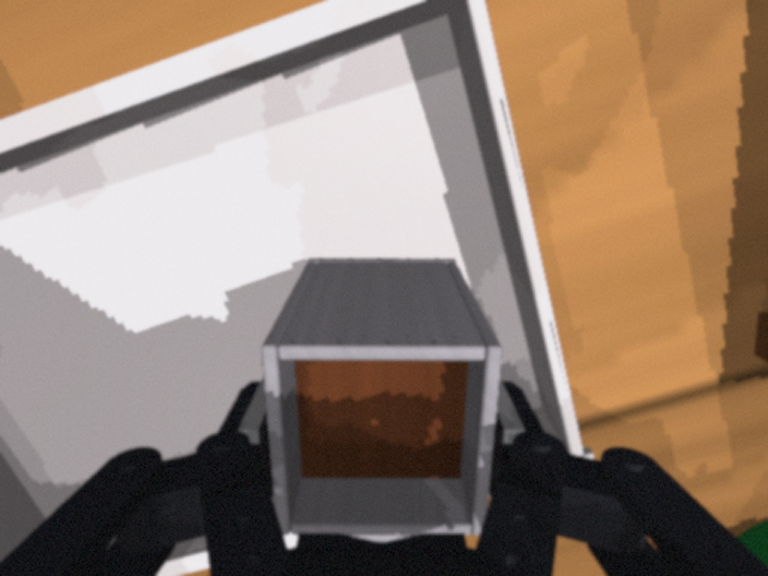

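play_rows --pt "0 -0.015 0 0 0 0" --pt "0 -0.04 0 0 0 0" --pt "0 -0.075 0 0 0 0" --pt "0 -0.105 0 0 0 0" --pt "0 -0.12 0 0 0 0" --pt "0 -0.12 0 0 0 0"

```text
t: 3.8
tcp_pos: [0.5422, 0.0973, 0.1668]
tool_rot: [-0.697, 0.117, -0.121, 0.697]
force: [-0.2, 0.4, -1.8]
finger_gap: 0.676
```

```bash
python3 - <<'E'
from h import *
print(sense()["finger_gap"]*.0854,sense()["force"])
s=np.load("pics/scene0.npy");crop(s,290,220,410,340,5,"pics/s2.png")
delta((.456,.346,.165),69)
E
```

```text
0.057739673445954244 [-0.15567093  0.35740049 -1.79000587]
pics/s2.png (600, 600, 3)
jaw 69 shift [-0.1636  0.0013  0.2062] rot [-0.0018  0.0297  0.0054]
jaw 249 shift [-0.1636  0.0013  0.2062] rot [ 8.4000e-03 -3.1119e+00  2.7000e-03]
```

View pics/s2.png

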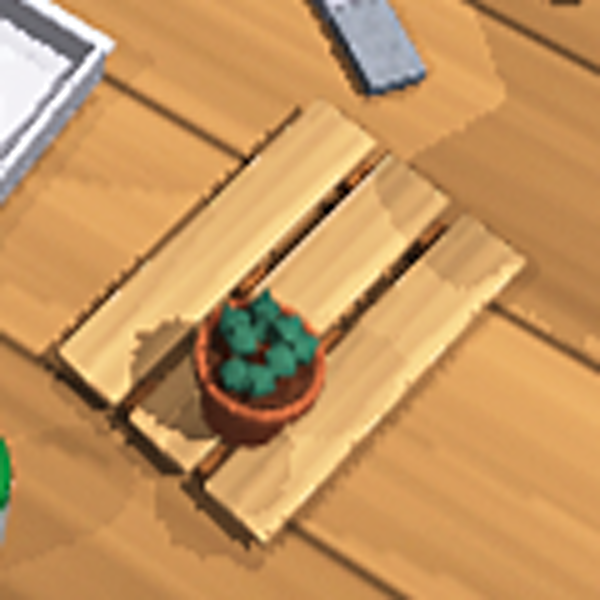

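```bash
python3 - <<'E'
from h import *
w=np.array([onz("scene",(a+.5)/5-.5+290,(b+.5)/5-.5+220,.025) for a,b in[(315,100),(525,262),(264,544),(58,350)]])
e=np.roll(w,-1,0)-w
print(w.mean(0),np.linalg.norm(e[:,:2],axis=1).round(3),np.degrees(np.arctan2(e[:,1],e[:,0])).round(1))
E
```

```text
[0.5136514  0.34072247 0.025     ] [0.155 0.239 0.154 0.234] [  80.8  -10.  -100.9  170.1]
```

play_rows --pt "-0.012 0 0.015 0 0 0" --pt "-0.035 0 0.045 0 0 0.005" --pt "-0.063 0 0.08 0 0 0.005" --pt "-0.09 0 0.115 0 0 0.005" --pt "-0.117 0 0.15 0 0 0.005" --pt "-0.142 0 0.18 0 0 0.005" --pt "-0.157 0 0.2 0 0 0.005" --pt "-0.1635 0 0.209 0 0 0.005" --pt "-0.1635 0 0.209 0 0 0.005" --pt "-0.1635 0 0.209 0 0 0.005"

```text
t: 4.8
tcp_pos: [0.4555, 0.3476, 0.1636]
tool_rot: [0.697, -0.121, 0.117, -0.697]
force: [-0.0, -0.9, -1.5]
finger_gap: 0.672
```

```bash
python3 - <<'E'
from h import *
print(tool()[0],sense()["force"])
delta((.457,.3485,.0665),71)
im=snapshot("scene");crop(im,250,170,430,320,4.2,"pics/s3.png");im=snapshot("top");crop(im,120,140,260,260,5,"pics/t3.png")
E
```

```text
[0.45548291 0.34762408 0.16357713] [-0.00674981 -0.88367485 -1.50928438]
jaw 71 shift [0.0017 0.0971 0.0015] rot [ 0.0016 -0.0054 -0.0056]
jaw 251 shift [0.0017 0.0971 0.0015] rot [8.7000e-03 3.1362e+00 2.5000e-03]
pics/s3.png (630, 756, 3)
pics/t3.png (600, 700, 3)
```

View pics/s3.png

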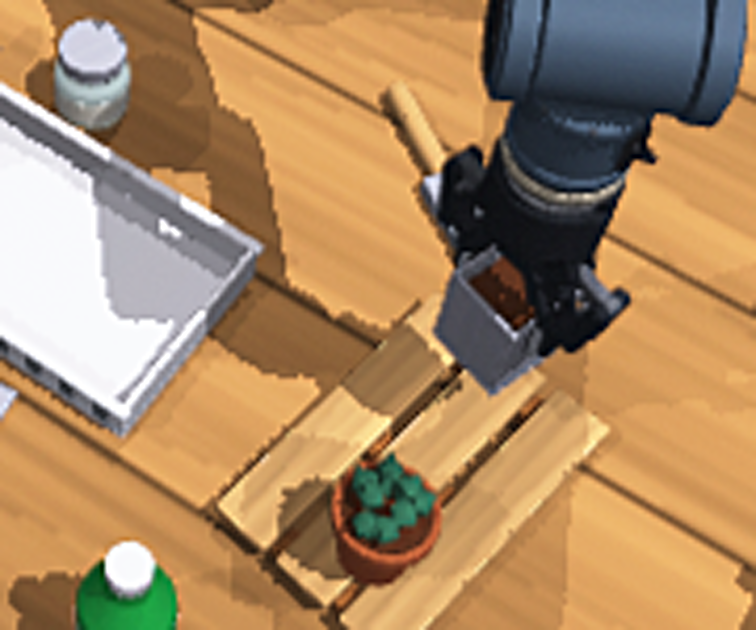

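play_rows --pt "0.0015 0.02 0.0015 0 0 -0.005" --pt "0.0015 0.05 0.0015 0 0 -0.005" --pt "0.0015 0.075 0.0015 0 0 -0.005" --pt "0.0015 0.088 0.0015 0 0 -0.005" --pt "0.0015 0.093 0.0015 0 0 -0.005" --pt "0.0015 0.096 0.0015 0 0 -0.005" --pt "0.0015 0.098 0.0015 0 0 -0.005" --pt "0.0015 0.098 0.0015 0 0 -0.005" --pt "0.0015 0.098 0.0015 0 0 -0.005"

```text
t: 5.8
tcp_pos: [0.4574, 0.3501, 0.0671]
tool_rot: [-0.697, 0.118, -0.119, 0.697]
force: [-0.0, -0.6, -1.6]
finger_gap: 0.674
```

play_rows --pt "0 0.0015 0 0 0 0" --pt "0 0.0025 0 0 0 0" --pt "0 0.0025 0 0 0 0"

```text
t: 6.1
tcp_pos: [0.4574, 0.3502, 0.0657]
tool_rot: [-0.697, 0.118, -0.119, 0.697]
force: [-2.5, -0.3, 8.5]
finger_gap: 0.675
```

Contact. I'll release and retreat.

play_rows --pt "0 0 0 0 0 0" --pt "0 0 0 0 0 0" --pt "0 0 0 0 0 0" --pt "0 0 0 0 0 0" --pt "0 -0.01 0 0 0 0" --pt "0 -0.04 0 0 0 0" --pt "0 -0.08 0 0 0 0" --pt "0 -0.125 0 0 0 0" --pt "0 -0.17 0 0 0 0" --pt "0 -0.215 0 0 0 0" --pt "0 -0.25 0 0 0 0" --pt "0 -0.27 0 0 0 0" --gripper 0.0854

```text
t: 7.3
tcp_pos: [0.4578, 0.3503, 0.3385]
tool_rot: [-0.696, 0.117, -0.12, 0.699]
force: [0.7, 0.3, -1.6]
finger_gap: 1.0
```

```bash
python3 - <<'E'
from h import *
print(tool()[0],sense()["force"],sense()["t"])
delta((.575,-.240,.36),90)
cm=camera_model("wrist");im=snapshot("wrist");crop(im,0,0,512,384,1.5,"pics/w4.png");np.save("pics/w4cm.npy",cm,allow_pickle=True)
E
```

```text
[0.45776291 0.35031648 0.33847916] [ 0.72560891  0.29370035 -1.57407051] 7.3
jaw 90 shift [ 0.3058 -0.0226 -0.5183] rot [-0.004  -0.3367  0.0055]
jaw 270 shift [ 0.3058 -0.0226 -0.5183] rot [-0.0077  2.8049 -0.0056]
pics/w4.png (576, 768, 3)
```

View pics/w4.png

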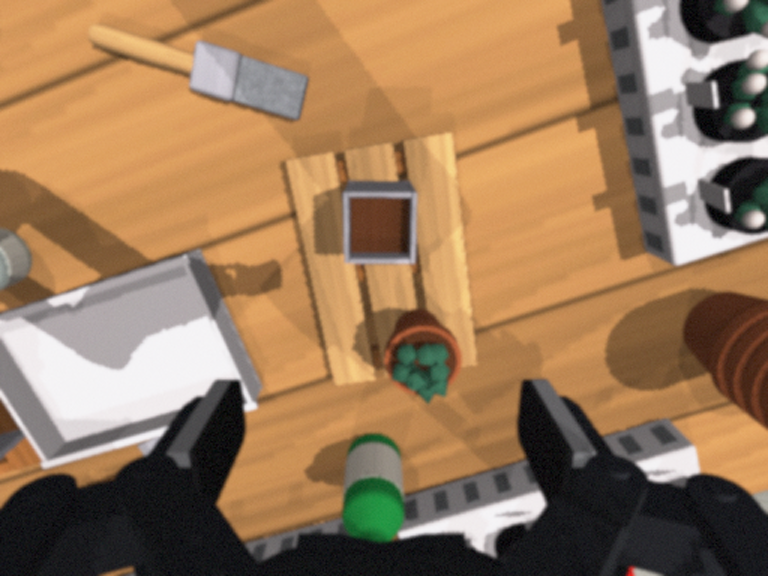

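```bash
python3 - <<'E'
from h import *
cm=np.load("pics/w4cm.npy",allow_pickle=True).item()
f=lambda pts,z:np.array([onz("",(a+.5)/1.5-.5,(b+.5)/1.5-.5,z,cm) for a,b in pts])
p=f([(343,192),(416,192),(414,263),(345,262)],.105).mean(0);r=f([(286,160),(452,134),(476,364),(335,384)],.025)
c=r.mean(0);a=(r[3]+r[2]-r[0]-r[1]);a/=np.linalg.norm(a)
print(p,c,c-.06*a,np.linalg.norm(np.roll(r,-1,0)-r,axis=1),np.degrees(np.arctan2(a[1],a[0])))
E
```

```text
[0.45367536 0.35245743 0.105     ] [0.51197523 0.34140303 0.025     ] [0.45292199 0.35201975 0.025     ] [0.15427014 0.23724911 0.15332641 0.23828608] -10.191885314333373
```

play_rows --pt "0.012 -0.005 -0.02 0 -0.02 0" --pt "0.035 -0.012 -0.06 0 -0.06 0" --pt "0.06 -0.02 -0.1 0 -0.1 0.002" --pt "0.085 -0.025 -0.145 0 -0.14 0.002" --pt "0.11 -0.03 -0.185 0 -0.18 0.003" --pt "0.135 -0.035 -0.23 -0.001 -0.22 0.004" --pt "0.16 -0.04 -0.272 -0.002 -0.26 0.005" --pt "0.185 -0.045 -0.315 -0.004 -0.3 0.005" --pt "0.21 -0.05 -0.357 -0.004 -0.337 0.0055" --pt "0.235 -0.055 -0.4 -0.004 -0.337 0.0055" --pt "0.26 -0.06 -0.44 -0.004 -0.337 0.0055" --pt "0.28 -0.06 -0.475 -0.004 -0.337 0.0055"

```text
t: 8.55
tcp_pos: [0.5643, -0.1937, 0.3941]
tool_rot: [0.708, -0.002, -0.002, -0.706]
force: [-0.0, 0.6, 0.8]
finger_gap: 1.002
```

```bash
python3 - <<'E'
from h import *
print(sense()["q"])
delta((.575,-.240,.40),90)
E
```

```text
[-0.514841    0.35169376  1.27408656 -0.00571205  1.51870583 -2.0842594 ]
jaw 90 shift [ 0.0107 -0.0058 -0.0463] rot [ 0.0035 -0.0011 -0.0053]
jaw 270 shift [ 0.0107 -0.0058 -0.0463] rot [0.0084 3.1405 0.0056]
```

play_rows --pt "0.006 -0.003 -0.026 0.002 0 -0.003" --pt "0.01 -0.005 -0.042 0.0035 0 -0.005" --pt "0.0107 -0.0058 -0.0463 0.0035 0 -0.005" --pt "0.0107 -0.0058 -0.0463 0.0035 0 -0.005"

```text
t: 8.95
tcp_pos: [0.5748, -0.2368, 0.3994]
tool_rot: [-0.707, 0.001, 0.001, 0.708]
force: [-0.3, 0.8, 0.1]
finger_gap: 0.999
```

```bash
python3 - <<'E'
from h import *
print(sense()["q"],tool()[0])
cm=camera_model("wrist");im=snapshot("wrist");crop(im,0,0,512,384,1.5,"pics/w5.png");np.save("pics/w5cm.npy",cm,allow_pickle=True);np.save("pics/w5.npy",im)
E
```

```text
[-5.70542501e-01  3.89029945e-01  1.20237083e+00  3.38996523e-04
  1.55242663e+00 -2.14147078e+00] [ 0.57475366 -0.23682923  0.39941792]
pics/w5.png (576, 768, 3)
```

View pics/w5.png

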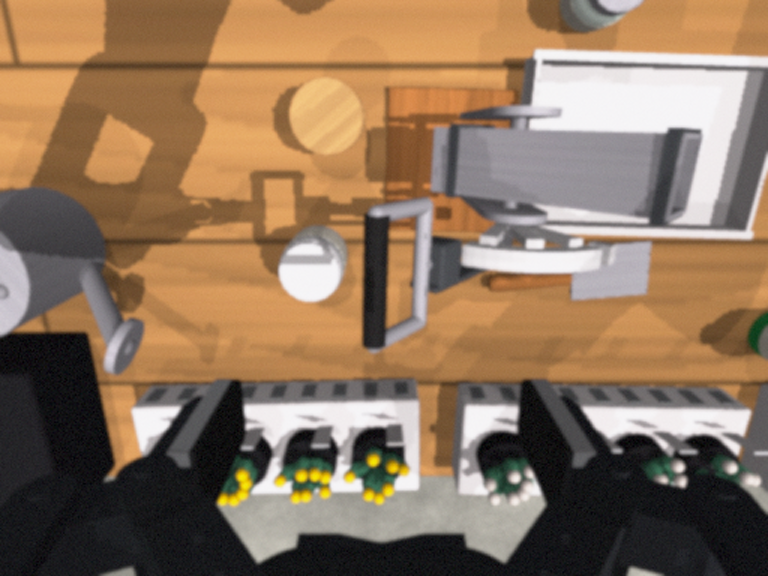

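```bash
python3 - <<'E'
from h import *
cm=np.load("pics/w5cm.npy",allow_pickle=True).item()
f=lambda a,b,z:onz("",(a+.5)/1.5-.5,(b+.5)/1.5-.5,z,cm)
A,B=f(377,208,.288),f(373,347,.288);print(A,B,(A+B)/2,np.linalg.norm(A-B))
m=(A+B)/2
for n,cmn in(("top",camera_model("top")),):print(proj(cmn,m))
delta((.574,-.240,.269),90)
E
```

```text
[ 0.53340402 -0.23800197  0.288     ] [ 0.61503158 -0.24051335  0.288     ] [ 0.5742178  -0.23925766  0.288     ] 0.08166618945500123
[343.53167277 165.66808976]
jaw 90 shift [-0.0005  0.1305 -0.0041] rot [-0.0016  0.0011 -0.0017]
jaw 270 shift [-0.0005  0.1305 -0.0041] rot [-2.7000e-03 -3.1405e+00  2.5000e-03]
```

play_rows --pt "0 0.02 -0.0036 -0.0016 0.03 -0.0017" --pt "0 0.055 -0.0036 -0.0016 0.0325 -0.0017" --pt "0 0.09 -0.0036 -0.0016 0.0325 -0.0017" --pt "0 0.115 -0.0036 -0.0016 0.0325 -0.0017" --pt "0 0.127 -0.0036 -0.0016 0.0325 -0.0017" --pt "0 0.1315 -0.0036 -0.0016 0.0325 -0.0017" --pt "0 0.1315 -0.0036 -0.0016 0.0325 -0.0017" --pt "0 0.1315 -0.0036 -0.0016 0.0325 -0.0017"

```text
t: 9.8
tcp_pos: [0.5757, -0.241, 0.2699]
tool_rot: [0.708, -0.01, 0.012, -0.706]
force: [-0.7, -0.0, -0.5]
finger_gap: 1.002
```

```bash
python3 - <<'E'
from h import *
print(tool()[0],sense()["force"])
delta((.5745,-.2395,.268),88.2)
im=snapshot("wrist");crop(im,0,0,512,384,1.5,"pics/w6.png")
E
```

```text
[ 0.575738   -0.2410158   0.26987241] [-0.74256232 -0.00161262 -0.5112814 ]
jaw 88.2 shift [-0.0013  0.0019  0.0015] rot [ 0.0027 -0.0004  0.0034]
jaw 268.2 shift [-0.0013  0.0019  0.0015] rot [-0.0053  3.1412  0.0043]
pics/w6.png (576, 768, 3)
```

View pics/w6.png

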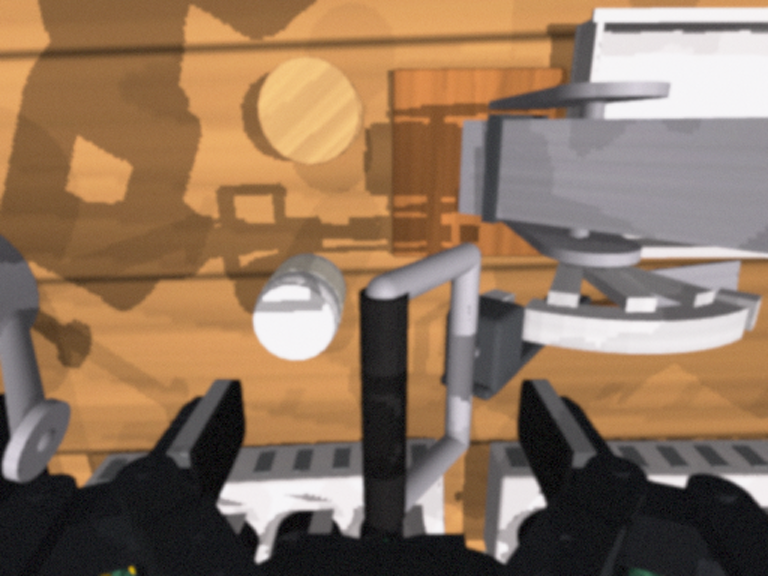

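play_rows --pt "-0.001 0.002 0 0.0027 0 0.0034" --pt "-0.001 0.002 0 0.0027 0 0.0034" --pt "-0.001 0.002 0 0.0027 0 0.0034" --pt "-0.001 0.002 0 0.0027 0 0.0034" --pt "-0.001 0.002 0 0.0027 0 0.0034" --pt "-0.001 0.002 0 0.0027 0 0.0034" --pt "-0.001 0.002 0 0.0027 0 0.0034" --pt "-0.001 0.002 0 0.0027 0 0.0034" --pt "-0.001 0.002 0 0.0027 0 0.0034" --pt "-0.001 0.002 0 0.0027 0 0.0034" --gripper 0.005 --force 60

```text
t: 10.85
tcp_pos: [0.5738, -0.2406, 0.2661]
tool_rot: [-0.706, 0.012, -0.01, 0.708]
force: [-0.8, 1.6, 0.7]
finger_gap: 0.146
```

```bash
python3 - <<'E'
from h import *
s=sense();print(tool()[0],s["force"],s["finger_gap"]*.0854,s["ft_torque"]);print(tool()[1].round(4))
E
```

```text
[ 0.57381704 -0.24056445  0.26611246] [-0.83714337  1.58813468  0.69293478] 0.012468368395460326 [ 0.2133657  -0.0257336   0.00274195]
[[ 0.9995 -0.0028  0.0322]
 [-0.0322  0.0021  0.9995]
 [-0.0029 -1.      0.002 ]]
```

play_rows --pt "0 -0.002 -0.0016 0 0 0" --pt "0 -0.0045 -0.0035 0 0 0" --pt "0 -0.007 -0.0055 0 0 0" --pt "0 -0.009 -0.007 0 0 0" --pt "0 -0.0106 -0.0083 0 0 0" --pt "0 -0.0106 -0.0083 0 0 0" --pt "0 -0.0106 -0.0083 0 0 0"

```text
t: 11.55
tcp_pos: [0.5734, -0.2476, 0.2751]
tool_rot: [-0.705, 0.013, -0.01, 0.709]
force: [3.6, 5.6, -8.8]
finger_gap: 0.14
```

```bash
python3 - <<'E'
from h import *
s=sense();print(tool()[0],s["force"],s["finger_gap"]*.0854,s["ft_torque"])
a=.663;q0=0;r=.1885
for q in np.linspace(0,1.335,24):
    print(round(q,3),"[0, %.4f, %.4f, 0,0,0]"%(-(r*np.cos(q-a)-r*np.cos(a)),r*np.sin(q-a)+r*np.sin(a)))
im=snapshot("scene");crop(im,150,100,350,250,4,"pics/s7.png")
E
```

```text
[ 0.57340311 -0.24756772  0.275132  ] [ 3.59019559  5.60349377 -8.75435729] 0.011933708704490337 [ 0.65311123 -0.53015747  0.06599366]
0.0 [0, -0.0000, 0.0000, 0,0,0]
0.058 [0, -0.0065, 0.0088, 0,0,0]
0.116 [0, -0.0124, 0.0180, 0,0,0]
0.174 [0, -0.0179, 0.0275, 0,0,0]
0.232 [0, -0.0227, 0.0373, 0,0,0]
0.29 [0, -0.0270, 0.0474, 0,0,0]
0.348 [0, -0.0307, 0.0577, 0,0,0]
0.406 [0, -0.0338, 0.0682, 0,0,0]
0.464 [0, -0.0362, 0.0788, 0,0,0]
0.522 [0, -0.0381, 0.0896, 0,0,0]
0.58 [0, -0.0393, 0.1005, 0,0,0]
0.638 [0, -0.0399, 0.1114, 0,0,0]
0.697 [0, -0.0398, 0.1223, 0,0,0]
0.755 [0, -0.0391, 0.1333, 0,0,0]
0.813 [0, -0.0378, 0.1441, 0,0,0]
0.871 [0, -0.0359, 0.1549, 0,0,0]
0.929 [0, -0.0333, 0.1655, 0,0,0]
0.987 [0, -0.0301, 0.1760, 0,0,0]
1.045 [0, -0.0264, 0.1862, 0,0,0]
1.103 [0, -0.0220, 0.1963, 0,0,0]
1.161 [0, -0.0171, 0.2060, 0,0,0]
1.219 [0, -0.0115, 0.2155, 0,0,0]
1.277 [0, -0.0055, 0.2246, 0,0,0]
1.335 [0, 0.0011, 0.2334, 0,0,0]
pics/s7.png (600, 800, 3)
```

View pics/s7.png

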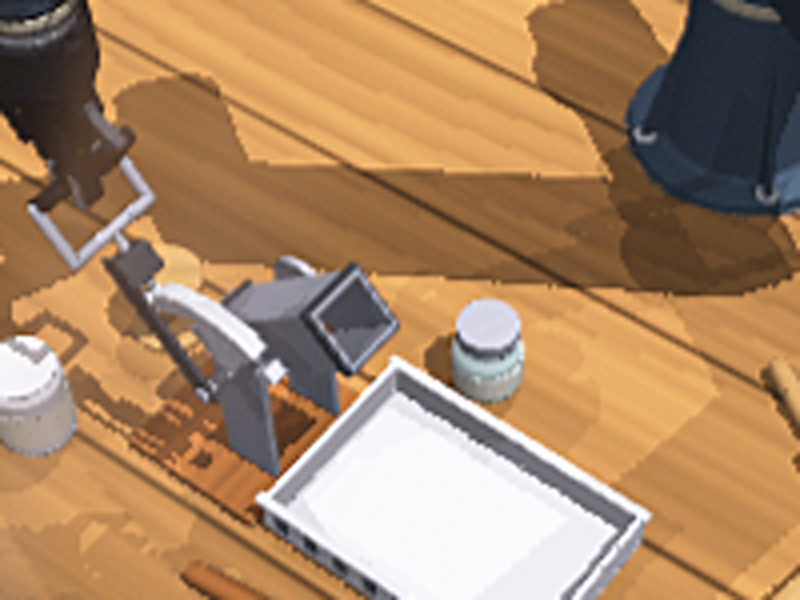

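play_rows --pt "0 -0.0008 -0.0006 0 0 0" --pt "0 -0.0073 0.0082 0 0 0" --pt "0 -0.0133 0.0175 0 0 0" --pt "0 -0.0188 0.027 0 0 0" --pt "0 -0.0236 0.0369 0 0 0" --pt "0 -0.0279 0.047 0 0 0" --pt "0 -0.0316 0.0574 0 0 0" --pt "0 -0.0348 0.068 0 0 0" --pt "0 -0.0372 0.0786 0 0 0" --pt "0 -0.0391 0.0895 0 0 0" --pt "0 -0.0403 0.1004 0 0 0" --pt "0 -0.0409 0.1114 0 0 0"

```text
t: 12.8
tcp_pos: [0.5766, -0.1377, 0.3179]
tool_rot: [-0.707, 0.013, -0.01, 0.707]
force: [-2.3, -2.9, -9.3]
finger_gap: 0.14
```

```bash
python3 - <<'E'
from h import *
s=sense();p,R=tool();print(p,s["force"],s["finger_gap"]*.0854,s["ft_torque"])
p0=np.array([0.5734,-.2476,.2751]);print(R.T@(p-p0),Ro.from_matrix(R).as_quat())
r=.1895;a=.663;b=.638
for q in np.linspace(.638,1.336,13)[1:]:
    print(round(q,3),"%.4f, %.4f"%(-(r*np.cos(q-a)-r*np.cos(b-a)),r*np.sin(q-a)-r*np.sin(b-a)))
im=snapshot("scene");crop(im,150,100,350,250,4,"pics/s8.png")
E
```

```text
[ 0.57660868 -0.13769494  0.31789352] [-2.32050321 -2.85171888 -9.31366364] 0.011995307556524623 [-0.60027431  0.36163653  0.04736641]
[-0.00054057 -0.04279808  0.10994878] [-0.70700828  0.01299534 -0.00992208  0.70701624]
0.696 0.0000, 0.0110
0.754 0.0007, 0.0220
0.812 0.0021, 0.0330
0.871 0.0040, 0.0438
0.929 0.0066, 0.0545
0.987 0.0098, 0.0651
1.045 0.0136, 0.0754
1.103 0.0180, 0.0855
1.162 0.0230, 0.0953
1.22 0.0286, 0.1049
1.278 0.0346, 0.1140
1.336 0.0413, 0.1229
pics/s8.png (600, 800, 3)
```

View pics/s8.png

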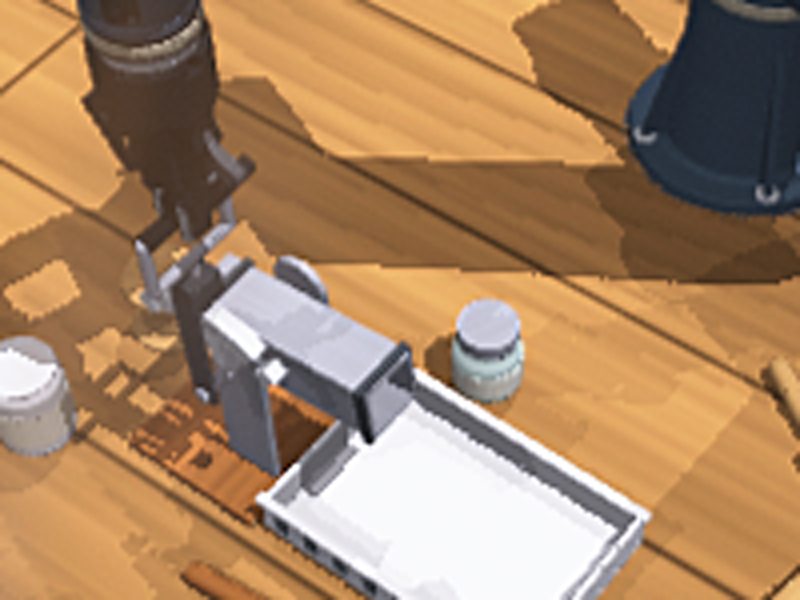

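play_rows --pt "0 0.0002 0.011 0 0 0" --pt "0 0.001 0.022 0 0 0" --pt "0 0.0024 0.033 0 0 0" --pt "0 0.0043 0.0438 0 0 0" --pt "0 0.0069 0.0545 0 0 0" --pt "0 0.0101 0.0651 0 0 0" --pt "0 0.0139 0.0754 0 0 0" --pt "0 0.0183 0.0855 0 0 0" --pt "0 0.0233 0.0953 0 0 0" --pt "0 0.0288 0.1047 0 0 0" --pt "0 0.0348 0.1138 0 0 0" --pt "0 0.0415 0.1227 0 0 0"

```text
t: 14.05
tcp_pos: [0.5801, -0.0182, 0.278]
tool_rot: [0.71, -0.012, 0.01, -0.704]
force: [-10.6, -31.2, 14.1]
finger_gap: 0.137
```

```bash
python3 - <<'E'
from h import *
s=sense();p,R=tool();print(p,s["force"],s["finger_gap"]*.0854,s["ft_torque"],s["t"])
p0=np.array([0.5738,-.2406,.2661]);d=R.T@(p-p0);print(d)
# bar rel pivot
bx=-.1077+d[2];bz=.1379-d[1];print("q est",np.arctan2(bx,bz)+.663,"plunger",np.hypot(bx,bz)-.175)
E
```

```text
[ 0.58014059 -0.01824662  0.27799182] [-10.55166077 -31.1607997   14.13787083] 0.01172750239162477 [-5.46783477  1.79177657  0.05398333] 14.05
[-0.00062153 -0.01358499  0.22234591]
q est 1.3108476272819987 plunger 0.014977330328371286
```

play_rows --pt "0 -0.0019 -0.0023 0 0 0" --pt "0 0.0005 -0.0042 0 0 0" --pt "0 0.003 -0.006 0 0 0" --pt "0 0.0055 -0.008 0 0 0" --pt "0 0.0082 -0.0102 0 0 0" --pt "0 0.0092 -0.011 0 0 0" --pt "0 0.0092 -0.011 0 0 0"

```text
t: 14.75
tcp_pos: [0.5802, -0.0231, 0.2735]
tool_rot: [-0.705, 0.011, -0.011, 0.709]
force: [-11.4, 6.4, 18.3]
finger_gap: 0.137
```

```bash
python3 - <<'E'
from h import *
s=sense();p,R=tool();print(p,s["force"],s["finger_gap"]*.0854,s["ft_torque"],s["t"])
p0=np.array([0.5738,-.2406,.2661]);d=R.T@(p-p0);print(d)
bx=-.1077+d[2];bz=.1379-d[1];print("q est",np.arctan2(bx,bz)+.663,"plunger",np.hypot(bx,bz)-.175)
im=snapshot("scene");crop(im,150,100,350,250,4,"pics/s9.png")
E
```

```text
[ 0.58024065 -0.02314935  0.27349141] [-11.35266927   6.36727126  18.29150673] 0.011707788357837486 [ 0.65124162  1.81587205 -0.01872629] 14.75
[-0.000547   -0.00611334  0.21758499]
q est 1.314781662050645 plunger 0.00614787647572157
pics/s9.png (600, 800, 3)
```

View pics/s9.png

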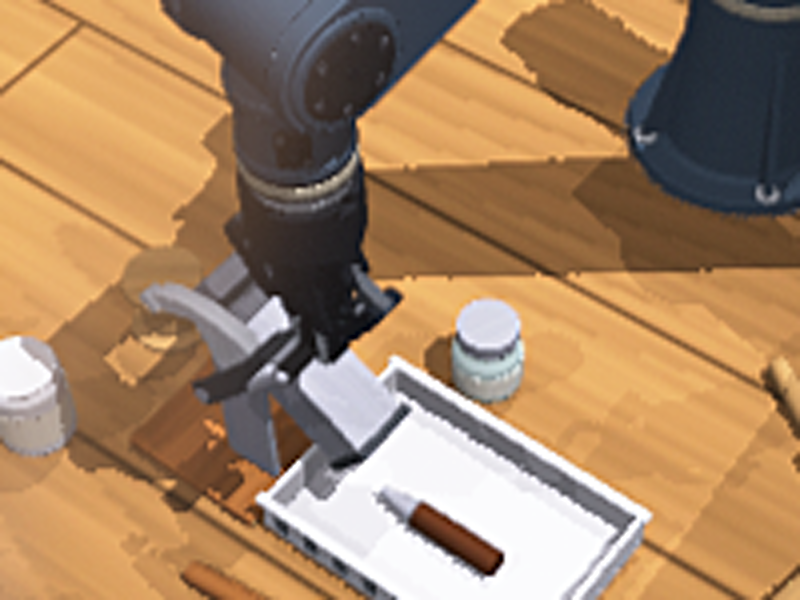

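play_rows --pt "0 -0.002 0.0 0 0 0" --pt "0 -0.002 0.0 0 0 0" --pt "0 -0.002 0 0 0 0" --pt "0 -0.002 0 0 0 0" --pt "0 -0.002 0 0 0 0" --gripper 0.05

```text
t: 15.3
tcp_pos: [0.5811, -0.0262, 0.2691]
tool_rot: [-0.706, 0.012, -0.011, 0.708]
force: [-0.2, 0.1, -0.4]
finger_gap: 0.586
```

```bash
python3 - <<'E'
from h import *
s=sense();p,R=tool();print(p,s["force"],s["finger_gap"]*.0854,s["ft_torque"],s["t"])
cm=camera_model("wrist");im=snapshot("wrist");crop(im,0,0,512,384,1.5,"pics/w10.png")
im=snapshot("scene");crop(im,150,100,350,250,4,"pics/s10.png")
E
```

```text
[ 0.58106611 -0.02622082  0.26913547] [-0.15996548  0.08688715 -0.40520847] 0.05005105141218742 [-0.03755806 -0.00791567 -0.02073877] 15.3
pics/w10.png (576, 768, 3)
pics/s10.png (600, 800, 3)
```

View pics/w10.png

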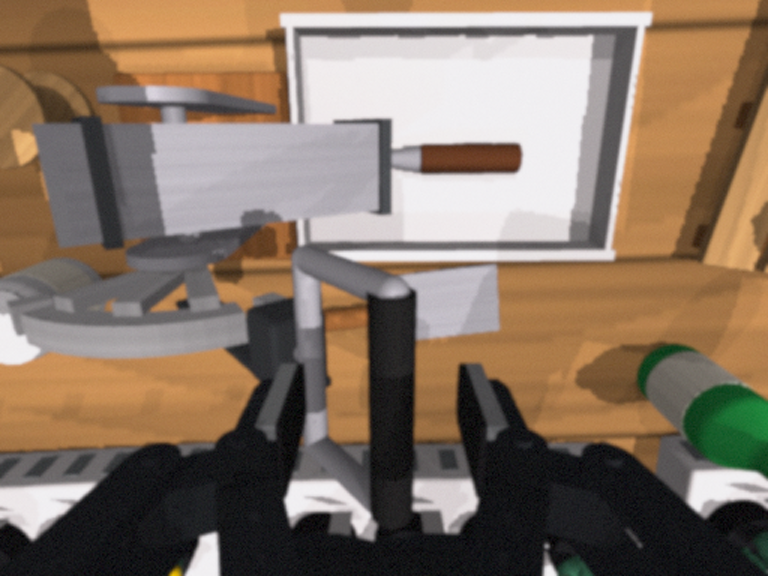

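View pics/s10.png

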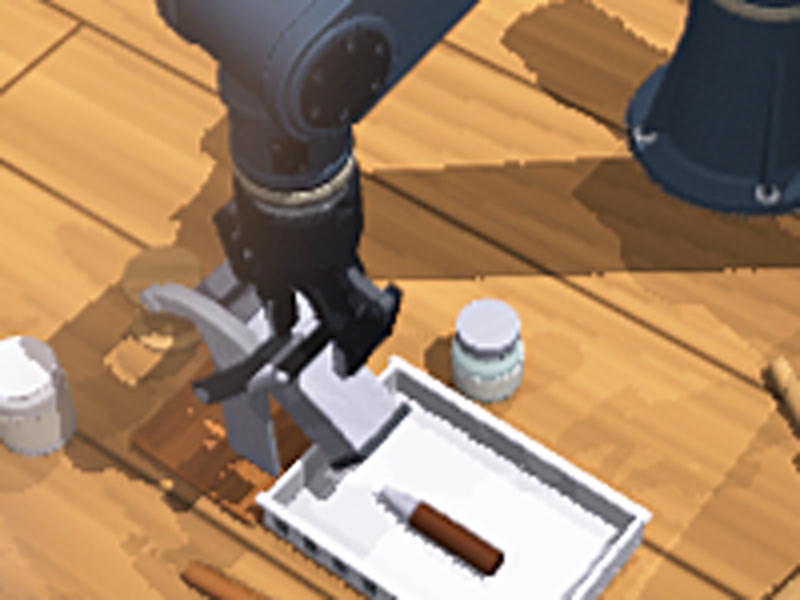

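play_rows --pt "0 -0.02 0 0 0 0" --pt "0 -0.06 0 0 0 0" --pt "0 -0.1 0 0 0 0" --pt "0 -0.13 0 0 0 0" --pt "0 -0.14 0 0 0 0" --pt "0 -0.14 0 0 0 0" --gripper 0.0854

```text
t: 16.0
tcp_pos: [0.5817, -0.0265, 0.4104]
tool_rot: [-0.707, 0.011, -0.011, 0.707]
force: [-1.2, 0.7, -0.3]
finger_gap: 1.001
```

```bash
python3 - <<'E'
from h import *
s=sense();p,R=tool();print(p,s["t"])
cm=camera_model("wrist");np.save("pics/w11cm.npy",cm,allow_pickle=True);im=snapshot("wrist");crop(im,0,0,512,384,1.5,"pics/w11.png")
im=snapshot("scene");crop(im,150,100,350,250,4,"pics/s11.png")
E
```

```text
[ 0.581664   -0.02652279  0.4103739 ] 16.0
pics/w11.png (576, 768, 3)
pics/s11.png (600, 800, 3)
```

View pics/w11.png

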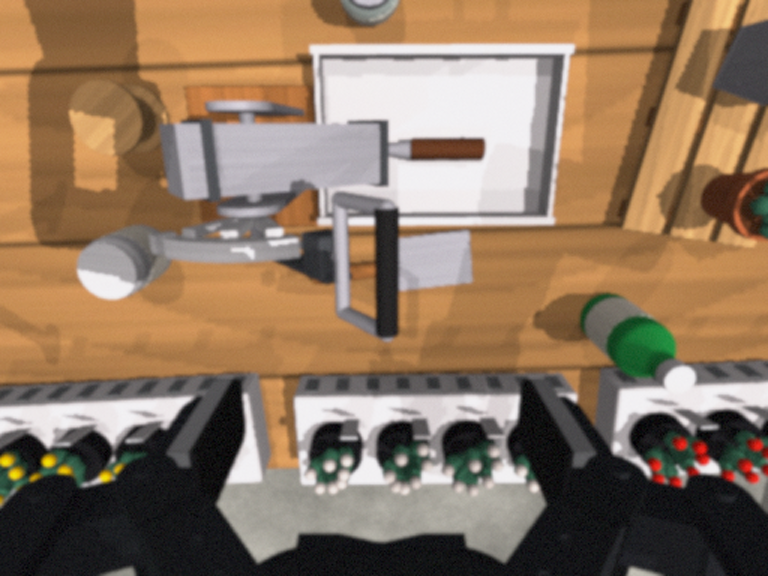

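View pics/s11.png

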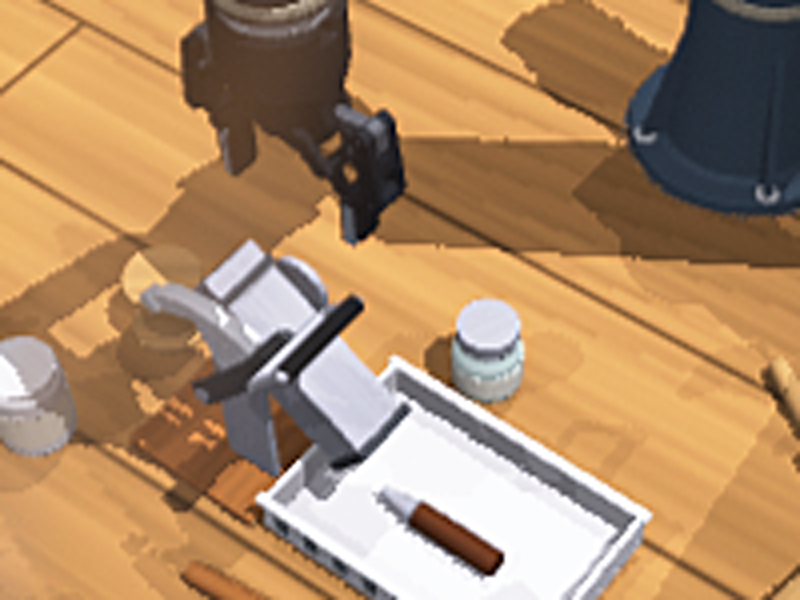

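```bash
python3 - <<'E'
from h import *
cm=np.load("pics/w11cm.npy",allow_pickle=True).item();cs=camera_model("scene")
def tri(a,b):
    o1,d1=ray(cm,(a[0]+.5)/1.5-.5,(a[1]+.5)/1.5-.5);o2,d2=ray(cs,(b[0]+.5)/4-.5+150,(b[1]+.5)/4-.5+100);d1/=np.linalg.norm(d1);d2/=np.linalg.norm(d2)
    t=np.linalg.lstsq(np.stack([d1,-d2],1),o2-o1,rcond=None)[0];p,q=o1+t[0]*d1,o2+t[1]*d2;return (p+q)/2,np.linalg.norm(p-q)
for a,b in[((387,207),(358,301)),((386,337),(288,374)),((386.5,271),(323,338))]:
    m,e=tri(a,b);print(m,e)
X=np.array([.031,.9995,0]);piv=np.array([.5199,-.1301,.15])
v=m-piv;print(v@X,v[2],"q",np.arctan2(v@X,v[2])+.663,"p",np.hypot(v@X,v[2])-.175)
E
```

```text
[ 0.54190045 -0.02070252  0.2868154 ] 0.0005505255393238003
[ 0.61861322 -0.02162412  0.2899156 ] 0.004920421426356646
[ 0.57937336 -0.02170608  0.28545994] 0.0012928562567340455
0.11018339495291297 0.13545994449540763 q 1.345859660446538 p -0.0003867786046871935
```

```bash
python3 - <<'E'
from h import *
delta((.580,-.0235,.2665),88.2)
E
```

```text
jaw 88.2 shift [0.0005 0.1408 0.0024] rot [-0.0023 -0.001  -0.0063]
jaw 268.2 shift [0.0005 0.1408 0.0024] rot [ 0.0098  3.1406 -0.0037]
```

play_rows --pt "0 0.02 0.0024 -0.001 0 -0.003" --pt "0 0.06 0.0024 -0.001 0 -0.003" --pt "0 0.1 0.0024 -0.001 0 -0.003" --pt "0 0.125 0.0024 -0.001 0 -0.003" --pt "0 0.138 0.0024 -0.001 0 -0.003" --pt "0 0.141 0.0024 -0.001 0 -0.003" --pt "0 0.141 0.0024 -0.001 0 -0.003"

```text
t: 16.8
tcp_pos: [0.5809, -0.0238, 0.2679]
tool_rot: [-0.707, 0.012, -0.011, 0.707]
force: [1.1, 1.0, 0.1]
finger_gap: 1.001
```

play_rows --pt "0 0 0 0 0 0" --pt "0 0 0 0 0 0" --pt "0 0 0 0 0 0" --pt "0 0 0 0 0 0" --pt "0 0 0 0 0 0" --pt "0 0 0 0 0 0" --pt "0 0 0 0 0 0" --pt "0 0 0 0 0 0" --pt "0 0 0 0 0 0" --gripper 0.005 --force 70

```text
t: 17.7
tcp_pos: [0.581, -0.0232, 0.2689]
tool_rot: [-0.707, 0.011, -0.012, 0.708]
force: [-0.2, 2.9, 4.5]
finger_gap: 0.139
```

```bash
python3 - <<'E'
from h import *
s=sense();p,R=tool();print(p,s["force"],s["finger_gap"]*.0854,s["ft_torque"],s["t"]);print(R.round(4))
E
```

```text
[ 0.58102551 -0.02319256  0.2688888 ] [-0.22288927  2.86513102  4.5361707 ] 0.011842309579598522 [0.59241539 0.15283703 0.05892682] 17.7
[[ 0.9995  0.0011  0.0322]
 [-0.0322  0.0014  0.9995]
 [ 0.0011 -1.      0.0015]]
```

play_rows --pt "0 -0.0025 0.002 0 0 0" --pt "0 -0.005 0.004 0 0 0" --pt "0 -0.0075 0.006 0 0 0" --pt "0 -0.01 0.0078 0 0 0" --pt "0 -0.0114 0.009 0 0 0" --pt "0 -0.0114 0.009 0 0 0" --pt "0 -0.0114 0.009 0 0 0"

```text
t: 18.4
tcp_pos: [0.581, -0.015, 0.2794]
tool_rot: [-0.707, 0.011, -0.011, 0.707]
force: [3.1, -4.4, -9.1]
finger_gap: 0.135
```

```bash
python3 - <<'E'
from h import *
s=sense();p,R=tool();print(p,s["force"],s["finger_gap"]*.0854,s["ft_torque"],s["t"]);print(R.T@(p-np.array([.5810,-.0232,.2689])))
r=.1895;a=.663;b=1.33
for q in np.linspace(b,-.01,25)[1:]:
    print(round(q,3),"%.4f, %.4f"%(-(r*np.cos(q-a)-r*np.cos(b-a)),r*np.sin(q-a)-r*np.sin(b-a)))
E
```

```text
[ 0.58100001 -0.01500297  0.2793881 ] [ 3.08996584 -4.44819381 -9.11078862] 0.011563481476108809 [-0.72065086 -0.38009626  0.0746287 ] 18.4
[-0.00026673 -0.0104877   0.0081932 ]
1.274 -0.0063, -0.0085
1.218 -0.0121, -0.0173
1.162 -0.0175, -0.0265
1.107 -0.0223, -0.0359
1.051 -0.0265, -0.0456
0.995 -0.0303, -0.0555
0.939 -0.0334, -0.0656
0.883 -0.0360, -0.0758
0.828 -0.0381, -0.0862
0.772 -0.0395, -0.0967
0.716 -0.0403, -0.1072
0.66 -0.0406, -0.1178
0.604 -0.0403, -0.1284
0.548 -0.0394, -0.1389
0.492 -0.0379, -0.1494
0.437 -0.0358, -0.1598
0.381 -0.0331, -0.1700
0.325 -0.0299, -0.1801
0.269 -0.0261, -0.1899
0.213 -0.0218, -0.1996
0.157 -0.0169, -0.2090
0.102 -0.0115, -0.2181
0.046 -0.0057, -0.2269
-0.01 0.0007, -0.2354
```

Pulled about 13 mm at roughly 10 N, as expected. Swinging back now.

play_rows --pt "0 -0.0063 -0.0085 0 0 0" --pt "0 -0.0121 -0.0173 0 0 0" --pt "0 -0.0175 -0.0265 0 0 0" --pt "0 -0.0223 -0.0359 0 0 0" --pt "0 -0.0265 -0.0456 0 0 0" --pt "0 -0.0303 -0.0555 0 0 0" --pt "0 -0.0334 -0.0656 0 0 0" --pt "0 -0.036 -0.0758 0 0 0" --pt "0 -0.0381 -0.0862 0 0 0" --pt "0 -0.0395 -0.0967 0 0 0" --pt "0 -0.0403 -0.1072 0 0 0" --pt "0 -0.0406 -0.1178 0 0 0"

```text
t: 19.6
tcp_pos: [0.5778, -0.1315, 0.3212]
tool_rot: [-0.706, 0.011, -0.012, 0.708]
force: [5.2, 4.7, -6.3]
finger_gap: 0.136
```

```bash
python3 - <<'E'
from h import *
s=sense();p,R=tool();print(p,s["force"],s["finger_gap"]*.0854,s["ft_torque"],s["t"]);d=R.T@(p-np.array([.5810,-.0232,.2689]));print(d)
bx=.1077+d[2];bz=.1379-d[1];print("q est",np.arctan2(bx,bz)+.663,"plunger",np.hypot(bx,bz)-.175)
E
```

```text
[ 0.57777576 -0.13152077  0.32120731] [ 5.18228695  4.68922199 -6.25621623] 0.011610409379541699 [ 1.20388077 -0.79171279 -0.01000533] 19.6
[ 0.00035589 -0.0527624  -0.10814732]
q est 0.6606538871357938 plunger 0.015662929154475397
```

play_rows --pt "0 0.0003 -0.0106 0 0 0" --pt "0 0.0012 -0.0211 0 0 0" --pt "0 0.0027 -0.0316 0 0 0" --pt "0 0.0048 -0.042 0 0 0" --pt "0 0.0075 -0.0522 0 0 0" --pt "0 0.0107 -0.0623 0 0 0" --pt "0 0.0145 -0.0721 0 0 0" --pt "0 0.0188 -0.0818 0 0 0" --pt "0 0.0237 -0.0912 0 0 0" --pt "0 0.0291 -0.1003 0 0 0" --pt "0 0.0349 -0.1091 0 0 0" --pt "0 0.0401 -0.1162 0 0 0"

```text
t: 20.8
tcp_pos: [0.5747, -0.2458, 0.2815]
tool_rot: [-0.704, 0.01, -0.013, 0.71]
force: [6.4, 19.6, 6.3]
finger_gap: 0.131
```

```bash
cat > st.py <<'E'
from h import *
s=sense();p,R=tool();print(p,s["force"],s["finger_gap"]*.0854,s["ft_torque"],s["t"]);d=R.T@(p-np.array([.5810,-.0232,.2689]));print(d)
bx=.1077+d[2];bz=.1379-d[1];print("q est",np.arctan2(bx,bz)+.663,"plunger",np.hypot(bx,bz)-.175)
E
python3 st.py
```

```text
[ 0.57469551 -0.24583032  0.28152419] [ 6.36443483 19.58282251  6.2649214 ] 0.01121700537766132 [ 4.01717888 -1.08749664  0.08446138] 20.8
[ 0.00099556 -0.01438751 -0.22261038]
q est 0.01658553997258616 plunger 0.015777049023140366
```

play_rows --pt "0 0.0025 0.002 0 0 0" --pt "0 0.005 0.004 0 0 0" --pt "0 0.0075 0.006 0 0 0" --pt "0 0.01 0.0078 0 0 0" --pt "0 0.0112 0.0088 0 0 0" --pt "0 0.0112 0.0088 0 0 0"

```text
t: 21.4
tcp_pos: [0.5753, -0.2419, 0.2772]
tool_rot: [0.709, -0.008, 0.014, -0.705]
force: [-2.7, 0.8, 19.3]
finger_gap: 0.13
```

```bash
python3 st.py
```

```text
[ 0.57532025 -0.24191746  0.27715636] [-2.6803763   0.83680408 19.30298625] 0.01110285595508242 [0.70079127 0.46263886 0.07778894] 21.4
[ 0.00134475 -0.00694801 -0.21883252]
q est 0.008559177799630668 plunger 0.007568846964641579
```

play_rows --pt "0 0 0 0 0 0" --pt "0 0 0 0 0 0" --pt "0 0 0 0 0 0" --pt "0 0 0 0 0 0" --pt "0 0 0 0 0 0" --pt "0 -0.02 0 0 0 0" --pt "0 -0.06 0 0 0 0" --pt "0 -0.1 0 0 0 0" --pt "0 -0.125 0 0 0 0" --pt "0 -0.135 0 0 0 0" --pt "0 -0.135 0 0 0 0" --gripper 0.0854

```text
t: 22.5
tcp_pos: [0.5742, -0.2401, 0.4049]
tool_rot: [0.707, -0.011, 0.012, -0.707]
force: [0.3, 0.3, 0.6]
finger_gap: 1.001
```

```bash
python3 - <<'E'
from h import *
s=sense();p,R=tool();print(p,s["t"],s["force"])
cm=camera_model("wrist");np.save("pics/w12cm.npy",cm,allow_pickle=True);im=snapshot("wrist");crop(im,0,0,512,384,1.5,"pics/w12.png")
im=snapshot("scene");crop(im,150,100,350,250,4,"pics/s12.png")
E
```

```text
[ 0.57418594 -0.240126    0.40489699] 22.5 [0.27495987 0.28862502 0.5925257 ]
pics/w12.png (576, 768, 3)
pics/s12.png (600, 800, 3)
```

View pics/w12.png

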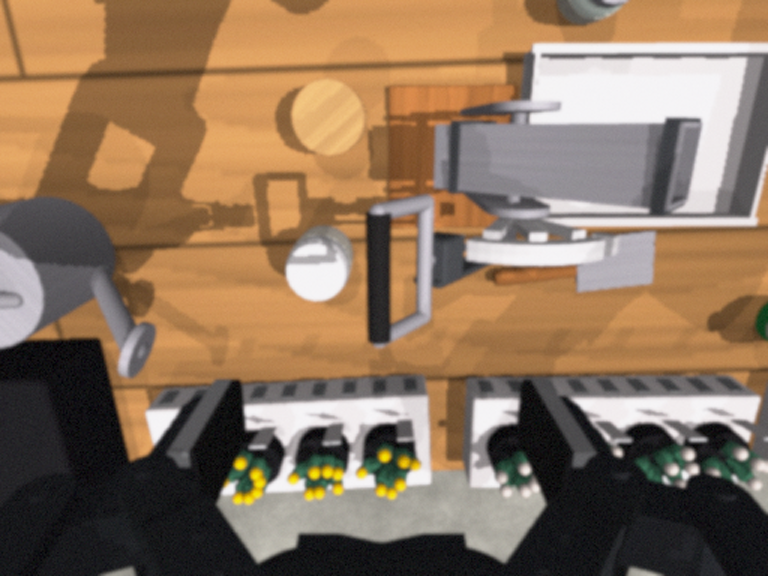

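View pics/s12.png

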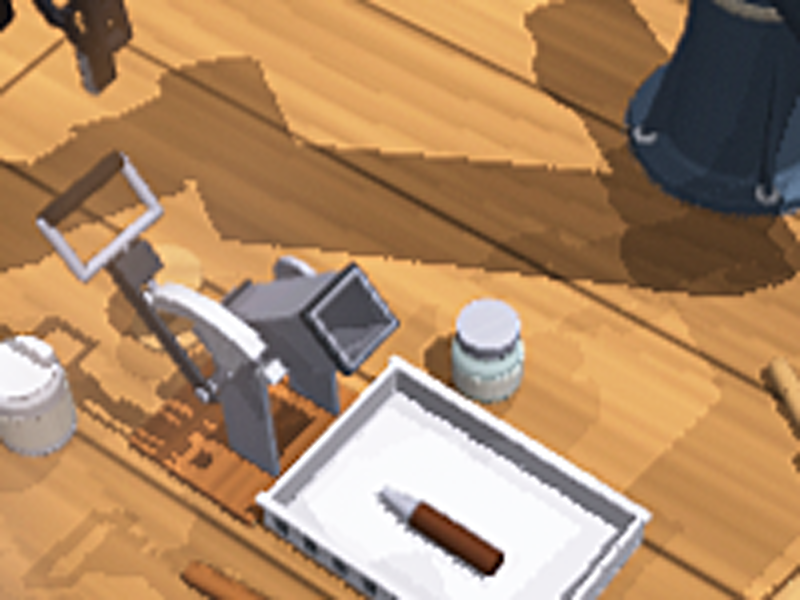

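```bash
python3 - <<'E'
from h import *
b=snapshot("scene");a=np.load("pics/scene0.npy")
def bar(im):  # light arm frame pixels + region crops
    return im[130:185,155:215]
cv2.imwrite("pics/cmp.png",cv2.resize(np.hstack([bar(a),bar(b)])[:,:,::-1],None,fx=6,fy=6,interpolation=cv2.INTER_NEAREST))
print(sense()["t"])
g=lambda im:cv2.cvtColor(im[130:200,155:255],cv2.COLOR_RGB2GRAY).astype(np.float32)
print(cv2.phaseCorrelate(g(a)[5:40,5:40].copy(),g(b)[5:40,5:40].copy()))
print(cv2.phaseCorrelate(g(a)[20:,50:].copy(),g(b)[20:,50:].copy()))
E
```

```text
22.65
((-0.3588873183383967, 0.26318783086431097), 0.8071286280949911)
((-0.14134872995074232, -0.059352045802388176), 0.8377084156036377)
```

View pics/cmp.png

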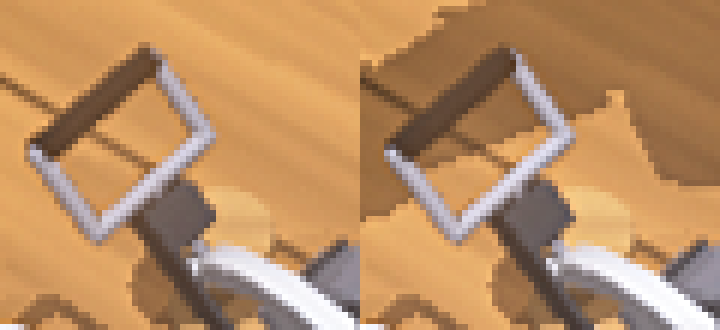

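```bash
python3 - <<'E'
from h import *
im=snapshot("scene");crop(im,0,0,512,384,1.5,"pics/s13.png");print(sense()["qd"].round(3))
E
```

```text
pics/s13.png (576, 768, 3)
[ 0.001 -0.    -0.005 -0.     0.001 -0.001]
```

View pics/s13.png

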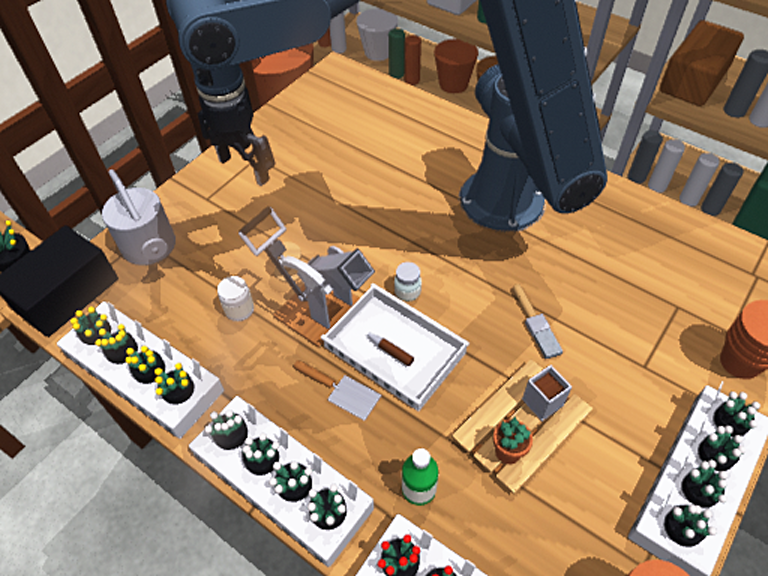

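The picture shows the planter upright on the riser (548,390), the dibber lying in the tray (390,347), the tube back in its first position, and the gripper clear.

```bash
python3 -c "
from station import *
print(sign_off())"
```

```text
the job is handed in; nothing more can be done
None
```

The job was done in the order asked and handed in at about 22.7 s of the 69 s allowed.

- **Planter:** it stands upright on the free half of the riser. I measured it about 1 mm from the middle.
- **Tipping the tube:** I pulled the handle, tipped the tube to its other stop and released. Triangulating the bar gave a plunger value of about 0 and a tilt of about 1.35 rad. That is slightly past the 1.338 stop but within measuring error, so I took the pin as in. The dibber slid out and lies in the tray.
- **Swinging back:** I pulled the handle again, swung the tube to the first stop and released. The handle is within about 0.4 px of its place in the first picture; a pin still out would show as roughly 3 px.
- **Last look:** the gripper is open and touching nothing. The other things look unmoved by eye; I did not measure them.

Two readings did not quite agree:

- **Arm-based estimates:** while the bar was being let in, the plunger estimate from the arm's position stayed at 6–8 mm, with about 19 N of resistance. I put this down to the bar shifting in the grip, since the pictures after each release showed the pin in.
- **Force at the stops:** the push against the stops reached about 36 N at the wrist, well under its 120 N limit. The pads applied it to the handle.

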